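# Dry-lay the model city wall with an even gap

## Task

On the model's base board, lay the city wall in one straight row that starts at the glued-down tower and runs towards the gatehouse: stand the spacer upright against the tower and lay the long wall piece against it, then move the spacer to the far side of the long piece and lay the short wall piece against it, so that both gaps are one spacer thick; leave the spacer standing in the second gap. Set the roof squarely and centred on top of the gatehouse (at any point in the job), and do not shift the tin, the brass weight or the cup standing among the loose pieces.

Things in the scene. Friction and masses are not known exactly. Their poses are not given: they have to be found in the camera images.
- tower: Tower, glued on the base board (fixed): white block 44 (own x) x 56 (own y) x 58 mm tall, three battlement teeth on top and a small dark window slot on its -x side. Origin: centre of its underside, on the board's top, 12 mm above the table. The row leaves it along its own y axis, on whichever side the gatehouse stands (+y or -y: it differs from start to start). The plywood board (110 x 460 x 12 mm, long side along the tower's y, fixed) lies under tower, gatehouse and row.
- gatehouse: Gatehouse, glued on the same board (fixed): white block 60 x 60 x 50 mm tall with a flat smooth top and a passage 28 mm wide and 34 mm high through it along its own x. Origin: centre of its underside, on the board's top (12 mm above the table). Same yaw as the tower and straight along the tower's y axis from it, 320 mm centre to centre.
- long_wall: Long wall piece, loose: white wooden block 40 (own x) x 90 (own y) x 32 mm, with four 10 mm high battlement teeth on top (42 mm in all; the teeth are as deep as the block, flush with its sides). 80 g or so. Origin: centre of its underside. In the row its long side (own y) runs along the row, teeth up; either way round.
- short_wall: Short wall piece, loose: like the long one but 40 (own x) x 50 (own y) x 32 mm with two teeth (42 mm in all). 50 g or so. Origin: centre of its underside. In the row its own y runs along the row, teeth up; either way round.
- spacer: Spacer, loose: plain plywood slab standing upright, 54 mm wide (own x), 20 mm thick (own y), 60 mm tall. 50 g or so. Origin: centre of its underside. Its thickness (own y) goes along the row, so that it sticks out 7 mm past the wall pieces on either side and can be gripped by its two narrow edges.
- roof: Roof, loose: white stepped roof: square eaves plate 66 x 66 x 10 mm, on it a 50 x 50 x 8 mm step, on that a square turret 26 x 26 x 30 mm to grip it by (top 48 mm above the underside). 50 g or so. Origin: centre of its underside. Any of its four quarter turns is good.
- wax_tin: Bystander: small steel tin, diameter 38 mm, 34 mm tall, among the loose pieces. Origin: centre of its underside.
- brass_weight: Bystander: small brass weight with a knob, diameter 32 mm, 42 mm tall, among the loose pieces. Origin: centre of its underside.
- pin_cup: Bystander: small white china cup, 40 mm across, 36 mm tall, among the loose pieces. Origin: centre of its underside.
There are look-alikes about, which are no part of the job. Leave any blue or pink look-alike of the roof alone. What is shaped like the short_wall but red is not meant.

How it is judged:
On the way, in this order (a step that is already met when the one before it is completed fails the run):
1. the spacer stands against the tower, on the gatehouse's side (x of spacer in the frame of tower between -0.013 and 0.013 m and angle between the y axis of spacer and the y axis of tower, either way round below 0.16 rad and height (world z) of spacer between 0.007 and 0.017 m and angle between spacer's own z axis and vertical below 0.1 rad and linear speed of spacer below 0.02 m/s and horizontal distance between spacer and tower between 0.034 and 0.053 m and horizontal distance between spacer and gatehouse below 0.31 m), for 0.2 s.
2. the long piece lies against the spacer, the spacer still between it and the tower (all of step 1 and x of long_wall in the frame of tower between -0.013 and 0.013 m and angle between the y axis of long_wall and the y axis of tower, either way round below 0.16 rad and height (world z) of long_wall between 0.007 and 0.017 m and angle between long_wall's own z axis and vertical below 0.1 rad and linear speed of long_wall below 0.02 m/s and horizontal distance between long_wall and tower between 0.085 and 0.106 m and horizontal distance between long_wall and gatehouse below 0.26 m), for 0.2 s.
3. the spacer stands against the far side of the long piece (x of spacer in the frame of tower between -0.013 and 0.013 m and angle between the y axis of each of spacer, long_wall and the y axis of tower, either way round below 0.16 rad and height (world z) of spacer between 0.007 and 0.017 m and angle between each of spacer, long_wall's own z axis and vertical below 0.1 rad and linear speed of each of spacer, long_wall below 0.02 m/s and horizontal distance between spacer and long_wall between 0.051 and 0.07 m and horizontal distance between spacer and tower between 0.13 and 0.18 m and horizontal distance between spacer and gatehouse below 0.2 m and x of long_wall in the frame of tower between -0.013 and 0.013 m and height (world z) of long_wall between 0.007 and 0.017 m and horizontal distance between long_wall and tower between 0.085 and 0.106 m and horizontal distance between long_wall and gatehouse below 0.26 m), for 0.2 s.
4. the short piece lies against the spacer, the spacer between it and the long piece (all of step 3 and x of short_wall in the frame of tower between -0.013 and 0.013 m and angle between the y axis of short_wall and the y axis of tower, either way round below 0.16 rad and height (world z) of short_wall between 0.007 and 0.017 m and angle between short_wall's own z axis and vertical below 0.1 rad and linear speed of short_wall below 0.02 m/s and horizontal distance between short_wall and long_wall between 0.08 and 0.101 m and horizontal distance between short_wall and tower between 0.165 and 0.21 m and horizontal distance between short_wall and gatehouse below 0.16 m), for 0.2 s.
At the end, for the whole second after the job is handed in: Towards the gatehouse on the board: tower, long, spacer, short piece, upright, within 13 mm of the tower's centre line and 9 degrees of its direction; gaps 12-33 mm (tower-long), 10-31 mm (long-short, spacer in it). Roof level on the gatehouse, within 12 mm, 11 degrees. All at rest, released (all of step 4 and horizontal distance between roof and gatehouse below 0.012 m and height (world z) of roof between 0.057 and 0.067 m and angle between roof's own z axis and vertical below 0.1 rad and linear speed of roof below 0.02 m/s and (angle between the x axis of roof and the x axis of gatehouse, either way round below 0.2 rad or angle between the x axis of roof and the y axis of gatehouse, either way round below 0.2 rad)); the robot touches nothing.
It fails at once if the tin is shifted by more than 30 mm or tipped over (distance of wax_tin from where it was at the start of the episode above 0.03 m or angle between wax_tin's own z axis and vertical above 0.5 rad).
It fails at once if the brass weight is shifted by more than 30 mm or tipped over (distance of brass_weight from where it was at the start of the episode above 0.03 m or angle between brass_weight's own z axis and vertical above 0.5 rad).
It fails at once if the cup is shifted by more than 30 mm or tipped over (distance of pin_cup from where it was at the start of the episode above 0.03 m or angle between pin_cup's own z axis and vertical above 0.5 rad).
It also fails if it takes over 128 s, if anything falls off the work surface, if the arm or the gripper's body presses on something with over 40 N, if the wrist force passes 120 N, or if a joint passes its speed limit or range.

## Robot

A 6-joint arm with a two-finger parallel gripper is mounted at the origin on the work surface. World frame = base frame: x ahead of the robot, y to its left, z up, the work surface at z = 0. Lengths are in m, angles in rad, forces in N, time in s.
With the tool pointing down it reaches from about 0.35 to 0.8 m from the base axis. Payload 7.3 kg.
Tool frame: the origin (TCP) lies between the finger pads; the fingertips stand 25 mm ahead of it and the grasp point (between the pads) lies 6 mm ahead of it (r.tip_extent is the distance from the TCP to the fingertips, in m); z points along the fingers, y is the line along which they close (so a half turn about z gives the same grasp; the last joint's range is limited). The gripper opens to 85 mm and grips with 20 to 120 N. Pads are 22 mm wide; open, the fingers measure 114 mm over their backs; the gripper's body (76 mm by 85 mm) begins 54 mm behind the grasp point. The pads swing forward as they close: fully open they stand 13 mm farther back than shut.
Start: joints at [-0.146, 0.342, 1.524, -0, 1.275, -0.146], TCP at [0.525, 0, 0.228] pointing down, gripper open.
Joint ranges: [-2.53, 2.53], [-0.77, 2.02], [0.04, 2.7], [-1, 4.14], [0.28, 2.66], [-3.11, 3.11]. Speed limits (rad/s): [2.57, 2.57, 3.14, 3.14, 3.14, 3.14].

## Interface

Orientations are given as a unit quaternion [x, y, z, w].
In Python, from workcell import r, command_gripper, optics gives the robot as it stands. The module is installed in compiled form; this text tells all that it offers. Calls block until the motion is done:
- r.reach(position, orientation): joint-space move of the TCP to a pose.
- r.move_straight(position, orientation=None, speed=0.15, max_force=None): straight line of the TCP; orientation=None keeps the orientation; speed is the mean speed in m/s. With max_force (N) it stops when the force on the tool has changed by that much, and returns True; else False.
- r.movej(angles): joint-space move.
- command_gripper(opening, force=None): finger opening in m; force is the grip in N (None keeps the last); returns when the fingers have stopped.
- r.hold(seconds).
- r.solve_ik(position, orientation): joint angles nearest the present ones, or None.
- r.read_state(): the state.
- optics.get_image(name): name is "scene" or "side" or "wrist"; returns (picture, depth): 480x640x3 uint8, red, green, blue; 480x640 float32, m along the optical axis (not along the pixel's ray), 0 where there is no reading.
- optics.camera_model(name): a dict with "K" (3x3 intrinsics, pixels), "R" (3x3) and "t" (3): a world point X has camera coordinates R X + t; the wrist camera has in their place "tool_from_camera" (4x4, takes a point from camera to tool coordinates, whose origin is the TCP and whose axes are the flange's). Camera axes: x right, y down, z forward; pixel columns grow to the right and rows downward; lengths in m; the calibration is good to about 2 mm. A picture is of the moment at which its call begins: read the wrist's pose just before it. camera_model takes no time and is no camera call.
A pose or a line that the arm cannot do raises r.PlanningError and nothing moves.
- r.finish_job(): hands the job in; it is judged then, once.
The state is a dict: "time_s": time; "joint_positions": joint angles; "dq": joint speeds; "tau": joint torques, N m; "eef_pos": TCP position; "eef_rot": TCP orientation; "contact_force": force on the tool from outside, world axes, zero at the start; "torque": the same for the moment, N m; "grip_width": finger opening in m; "grip_force": force on a finger pad.
Only numpy, scipy, OpenCV 4.12 (cv2) and the standard library are available. Lean on these libraries where they do the work, as an engineer would, in place of code of your own. Each camera call takes 0.05 s, during which the arm holds its last target. There are 200 camera calls.

## Working session

There is one attempt and no reset: what is moved stays moved. The work goes in short steps, each a Python script; the robot and the scene stay as the last script left them, time stands still between calls to the robot, and variables do not carry over. Pictures are saved under pics/ and viewed, at most 14 in all, crops included, and the job is handed in when it is done.

```bash
mkdir -p pics
python3 - <<'E'
from workcell import r,optics
import numpy as np,cv2,pickle
d={}
for n in("scene","side","wrist"):
    s=r.read_state();im,de=optics.get_image(n);m=optics.camera_model(n);d[n]=(im,de,m,s)
    cv2.imwrite(f"pics/{n}0.png",im[:,:,::-1])
    print(n,{k:np.round(v,3).tolist() for k,v in m.items() if k!='name'}, (de>0).mean())
pickle.dump(d,open("d0.pkl","wb"));print(r.tip_extent,s["eef_rot"])
E
```

```text
scene {'K': [[490.513, 0.0, 328.387], [0.0, 490.513, 240.479], [0.0, 0.0, 1.0]], 'R': [[0.33, 0.944, -0.014], [0.801, -0.288, -0.525], [-0.5, 0.162, -0.851]], 't': [-0.222, -0.387, 1.267]} 0.9959309895833334
side {'K': [[538.761, 0.0, 317.133], [0.0, 538.761, 230.402], [0.0, 0.0, 1.0]], 'R': [[0.941, -0.337, 0.01], [-0.229, -0.66, -0.715], [0.247, 0.671, -0.699]], 't': [-0.475, 0.197, 1.195]} 0.996025390625
wrist {'K': [[347.452, 0.0, 319.524], [0.0, 347.452, 245.266], [0.0, 0.0, 1.0]], 'tool_from_camera': [[-0.001, -0.964, -0.267, 0.068], [1.0, -0.001, -0.0, -0.0], [-0.0, -0.267, 0.964, -0.146], [0.0, 0.0, 0.0, 1.0]]} 0.9960123697916666
0.025 [ 7.07111744e-01  7.07101497e-01 -4.06857462e-04 -5.37130647e-04]
```

View pics/scene0.png

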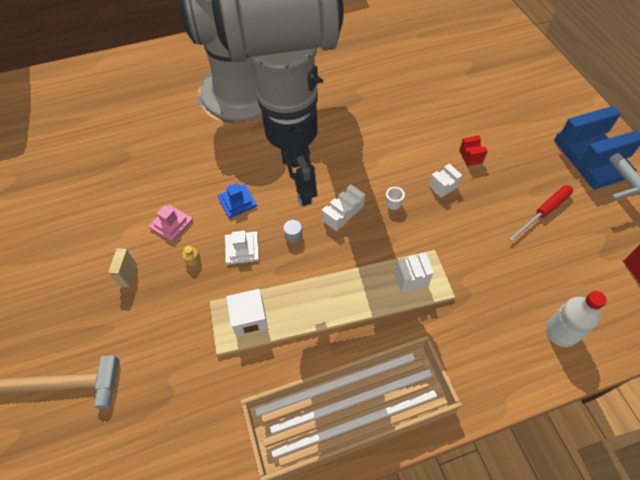

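View pics/side0.png

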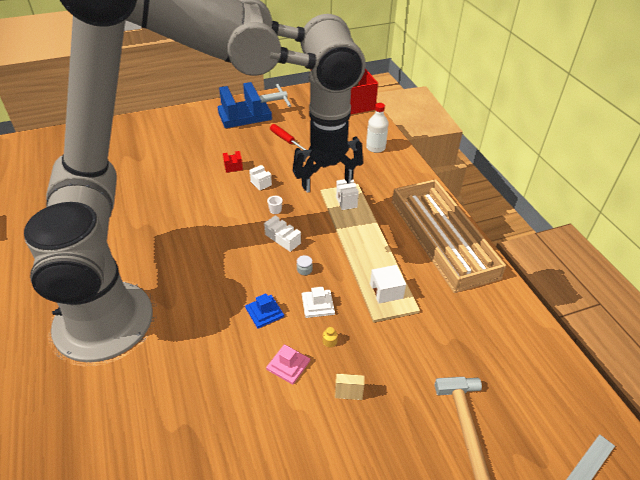

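Scene view, candidates:
- Roof: white (241,247). The blue (237,200) and pink (171,221) ones are look-alikes.
- Short wall: white (446,181). The red one (473,150) is a look-alike.
- Long wall: (343,207).
- Spacer: plywood slab (122,267).
- Tower: (414,271). Gatehouse: (247,313).
- Bystanders: tin (292,231), weight (191,257), cup (395,197).

Next I measure from the depth images.

```bash
cat > h.py <<'E'
import numpy as np,cv2
from scipy.spatial.transform import Rotation as Ro
def cloud(im,de,m,s=None):
    v,u=np.nonzero(de>0);z=de[v,u];K=m["K"]
    P=np.c_[(u-K[0][2])/K[0][0]*z,(v-K[1][2])/K[1][1]*z,z]
    if "R" in m: W=(P-m["t"])@np.array(m["R"])
    else:
        T=np.array(m["tool_from_camera"]);W=P@T[:3,:3].T+T[:3,3]
        W=Ro.from_quat(s["eef_rot"]).apply(W)+s["eef_pos"]
    return W,im[v,u],np.c_[u,v]
def rect(P):
    (c,wh,a)=cv2.minAreaRect(P[:,:2].astype(np.float32));return np.array(c),np.array(wh),a
def near(W,c,rad):return W[np.hypot(*(W[:,:2]-c).T)<rad]
E
python3 - <<'E'
import pickle;from h import *
d=pickle.load(open("d0.pkl","rb"))
pix=dict(tower=(414,271),gate=(247,313),roof=(241,247),long=(343,207),short=(446,181),spacer=(122,267),tin=(292,231),weight=(191,257),cup=(395,197),red=(473,150),blue=(237,200),pink=(171,221))
hts=dict(tower=.07,gate=.062,roof=.04,long=.042,short=.042,spacer=.06,tin=.034,weight=.042,cup=.036,red=.042,blue=.04,pink=.04)
W,C,UV=cloud(*d["scene"][:3]);S,_,_=cloud(*d["side"][:3])
t=W[(W[:,2]<.01)&(W[:,2]>-.01)];print(np.median(t[:,2]),np.median(S[np.abs(S[:,2])<.01,2]))
for n,(u,v) in pix.items():
    i=np.argmin(np.abs(UV-[u,v]).sum(1));c=W[i,:2]
    rad=.055 if n in("long","roof","gate") else .04
    for nm,A in(("sc",W),("si",S)):
        N=near(A,c,rad);N=N[(N[:,2]>.015)&(N[:,2]<.12)]
        if n in("tower","gate"):N=N[N[:,2]>.03]
        if len(N)<15:print(n,nm,"few");continue
        zt=np.percentile(N[:,2],97);T=N[N[:,2]>zt-.006]
        rc=rect(T);ra=rect(N)
        print(n,nm,"ztop%.3f"%zt,len(T),"top",rc[0].round(3),rc[1].round(3),round(rc[2]),"all",ra[0].round(3),ra[1].round(3),round(ra[2]))
B=W[(np.abs(W[:,2]-.012)<.003)&(C[:,0]>160)&(C[:,1]>130)];B=near(B,W[np.argmin(np.abs(UV-[330,295]).sum(1)),:2],.26)
print("board",rect(B))
E
```

```text
0.0004158371362987147 -7.29179917423709e-05
tower sc ztop0.072 514 top [0.652 0.178] [0.057 0.046] 85 all [0.652 0.178] [0.057 0.048] 85
tower si ztop0.073 174 top [0.651 0.175] [0.062 0.045] 89 all [0.652 0.175] [0.061 0.046] 85
gate sc ztop0.065 1045 top [ 0.623 -0.14 ] [0.06  0.062] 85 all [ 0.623 -0.14 ] [0.06  0.062] 85
gate si ztop0.065 542 top [ 0.624 -0.143] [0.063 0.062] 85 all [ 0.623 -0.142] [0.066 0.063] 84
roof sc ztop0.050 157 top [ 0.464 -0.117] [0.026 0.027] 79 all [ 0.464 -0.117] [0.05  0.053] 79
roof si ztop0.050 118 top [ 0.464 -0.12 ] [0.028 0.026] 79 all [ 0.463 -0.119] [0.054 0.053] 79
long sc ztop0.044 468 top [0.451 0.111] [0.042 0.09 ] 28 all [0.451 0.111] [0.043 0.092] 28
long si ztop0.045 272 top [0.45  0.108] [0.045 0.094] 28 all [0.45  0.108] [0.045 0.094] 27
short sc ztop0.044 221 top [0.458 0.345] [0.042 0.053] 16 all [0.458 0.345] [0.042 0.054] 15
short si ztop0.044 108 top [0.459 0.342] [0.042 0.055] 16 all [0.458 0.342] [0.043 0.055] 16
spacer sc ztop0.063 282 top [ 0.446 -0.347] [0.022 0.055] 66 all [ 0.446 -0.347] [0.022 0.056] 66
spacer si ztop0.0
[... 601 characters left out ...]
.038] 58 all [0.464 0.22 ] [0.041 0.038] 61
red sc ztop0.044 200 top [0.402 0.443] [0.042 0.052] 86 all [0.402 0.444] [0.043 0.053] 87
red si ztop0.045 76 top [0.4   0.441] [0.051 0.045] 5 all [0.4   0.441] [0.051 0.05 ] 87
blue sc ztop0.050 133 top [ 0.344 -0.098] [0.028 0.026] 9 all [ 0.344 -0.096] [0.053 0.053] 10
blue si ztop0.050 122 top [ 0.343 -0.1  ] [0.027 0.028] 10 all [ 0.343 -0.1  ] [0.051 0.054] 9
pink sc ztop0.050 152 top [ 0.353 -0.246] [0.029 0.027] 43 all [ 0.353 -0.244] [0.053 0.051] 38
pink si ztop0.050 153 top [ 0.353 -0.248] [0.027 0.027] 35 all [ 0.351 -0.246] [0.05  0.056] 41
board (array([ 0.68766689, -0.00855428]), array([0.46962669, 0.3803032 ]), 63.478275299072266)
```

```bash
python3 - <<'E'
import cv2
i=cv2.imread("pics/scene0.png")[120:300,90:500];cv2.imwrite("pics/crop0.png",cv2.resize(i,(780,342),interpolation=cv2.INTER_CUBIC))
E
cat >> h.py <<'E'
from workcell import r,optics,command_gripper
TW=np.array([.652,.1765]);GT=np.array([.623,-.141])
U=(GT-TW)/np.linalg.norm(GT-TW); PSI=np.arctan2(U[1],U[0])+np.pi/2   # closing along tower x
R0=Ro.from_quat([.70710678,.70710678,0,0])
def q(psi):return (Ro.from_euler("z",psi)*R0).as_quat()
def tcp(xy,gz):return np.r_[xy,gz+.006]
def look(xy,rad,ztop,name=None):
    s=r.read_state();im,de=optics.get_image("wrist")
    if name:cv2.imwrite(f"pics/{name}.png",im[:,:,::-1])
    W,_,_=cloud(im,de,optics.camera_model("wrist"),s)
    N=near(W,xy,rad);T=N[np.abs(N[:,2]-ztop)<.007];return rect(T),len(T)
def two(xy,rad,ztop):
    out=[]
    for n in("scene","side"):
        im,de=optics.get_image(n);W,_,_=cloud(im,de,optics.camera_model(n));N=near(W,xy,rad);T=N[np.abs(N[:,2]-ztop)<.006]
        if len(T)>10:
            c,wh,a=rect(T);d=c-TW;out.append((n,"along %.3f across %.3f"%(d@U,d@[-U[1],U[0]]),wh.round(3),round(a,1),len(T)))
    return out
def pick(xy,psi,g,open_=.085,force=40):
    command_gripper(open_)
    r.move_straight(tcp(xy,g+.03),q(psi),speed=.25)
    r.move_straight(tcp(xy,g),speed=.08)
    command_gripper(0,force); s=r.read_state();print("grip",round(s["grip_width"],4),round(s["grip_force"],1))
    r.move_straight(tcp(xy,g+.12),speed=.2)
    print("lifted",round(r.read_state()["grip_width"],4))
def place(xy,psi,g,base=.012,open_=.085,up=.12):
    r.reach(tcp(xy,base+g+.10),q(psi))
    r.move_straight(tcp(xy,base+g+.008),speed=.15)
    hit=r.move_straight(tcp(xy,base+g-.002),speed=.02,max_force=6)
    s=r.read_state();print("placed hit",hit,"z err",round(s["eef_pos"][2]-(base+g+.006),4))
    command_gripper(open_);r.move_straight(tcp(xy,base+g+up),speed=.25);print("t",r.read_state()["time_s"])
E
```

```text
(no output)
```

View pics/crop0.png

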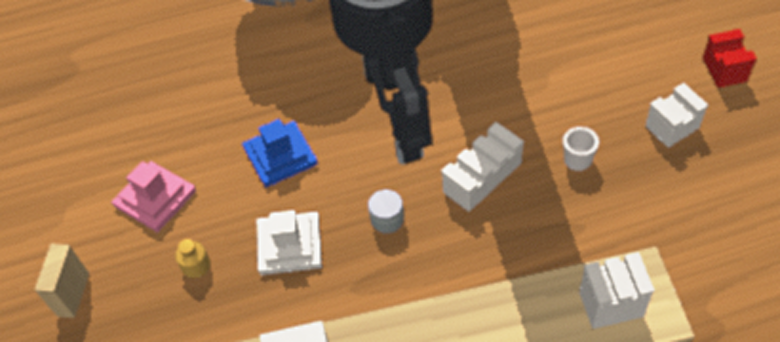

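The crop confirms the choice: spacer (62,280), white roof (288,242), long wall (483,165), white short wall (677,113). The look-alikes are the blue, pink and red pieces. I'll start with the spacer.

Run:
```python
from h import *
xy=np.array([.4455,-.3485]);psi=np.radians(-23)
r.reach(tcp(xy,.17),q(psi))
(c,wh,a),n=look(xy,.05,.06,"w_spacer");print(c,wh,a,n)
ang=a if wh[0]>wh[1] else a-90
ang=(ang+90)%180-90
print(ang, r.read_state()["time_s"])
if n>100 and np.hypot(*(c-xy))<.008 and abs(ang+23)<8: pick((c+xy)/2,np.radians(ang),.036)
```

```text
[ 0.44508418 -0.34742412] [0.02033076 0.05360899] 65.9493179321289 1788
-24.050682067871094 1.55
grip 0.0528 42.3
lifted 0.0529
```

```bash
sed -i 's/TW=.*/TW=np.array([.652,.1775]);GT=np.array([.623,-.1403])/' h.py
python3 - <<'E'
from h import *
xy=TW+.041*U
place(xy,PSI,.036)
print(two(xy,.035,.072))
(c,wh,a),n=look(xy,.033,.073,"w_sp1");d=c-TW;print(d@U,d@[-U[1],U[0]],wh,a,n)
L=np.array([.4505,.1095])
r.reach(tcp(L,.16),q(np.radians(28)))
(c,wh,a),n=look(L,.065,.042,"w_long");print(c,wh,a,n)
ang=a if wh[0]<wh[1] else a-90
print(ang,r.read_state()["time_s"])
if n>100 and np.hypot(*(c-L))<.008 and abs(ang-28)<8: pick(c,np.radians(ang),.024)
E
```

```text
placed hit True z err 0.0008
t 8.1667
[('scene', 'along 0.029 across 0.001', array([0.045, 0.055]), 83.8, 483), ('side', 'along 0.032 across 0.001', array([0.05 , 0.054]), 82.2, 215)]
0.031334700288269846 -0.00029202743231752394 [0.03741861 0.0540106 ] 84.7877426147461 3157
[0.44984248 0.11161713] [0.03985565 0.09046872] 28.332515716552734 3729
28.332515716552734 9.1833
grip 0.0381 39.4
lifted 0.0379
```

Run:
```python
from h import *
xy=TW+.0975*U
place(xy,PSI,.024)
print(two(xy,.06,.055)[0:2])
for x in two(xy,.06,.054),:print(x)
(c,wh,a),n=look(xy,.06,.0545,"w_lg1");d=c-TW;print(d@U,d@[-U[1],U[0]],wh,a,n)
(c,wh,a),n=look(TW+.041*U,.04,.073);d=c-TW;print("sp+tower",d@U,d@[-U[1],U[0]],wh,a,n)
```

```text
placed hit True z err 0.0007
t 14.925
[('scene', 'along 0.093 across 0.002', array([0.1  , 0.046]), 81.3, 646), ('side', 'along 0.097 across 0.002', array([0.103, 0.052]), 87.7, 381)]
[('scene', 'along 0.094 across 0.002', array([0.1  , 0.046]), 80.2, 663), ('side', 'along 0.098 across -0.004', array([0.102, 0.053]), 81.2, 396)]
0.09753770720907519 -0.00020064365895893318 [0.09085391 0.03999186] 84.70958709716797 4182
sp+tower 0.025643307540101013 -6.220928767487435e-05 [0.04898721 0.0541224 ] 84.5760269165039 4376
```

View pics/w_lg1.png

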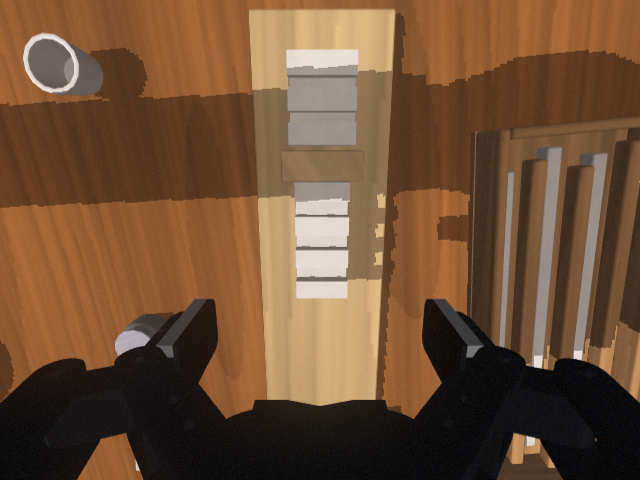

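The wrist view shows tower (322,95), spacer (322,165) and long piece (322,245) aligned with small gaps. Next the spacer moves to the far side, then I fetch the short piece.

Run:
```python
from h import *
xy=TW+.0405*U; g=.036
r.move_straight(tcp(xy,.012+g+.10),q(PSI),speed=.25)
pick(xy,PSI,.012+g)
xy=TW+.1545*U
place(xy,PSI,g)
S=np.array([.4585,.3435])
(c,wh,a),n=look(xy,.035,.072,"w_sp2");d=c-TW;print("spacer",d@U,d@[-U[1],U[0]],wh,a,n)
(c,wh,a),n=look(TW+.0975*U,.055,.0545);d=c-TW;print("long",d@U,d@[-U[1],U[0]],wh,a,n)
r.reach(tcp(S,.16),q(np.radians(16)))
(c,wh,a),n=look(S,.05,.042);print(c,wh,a,n)
ang=a if wh[0]<wh[1] else a-90
print(ang,r.read_state()["time_s"])
if n>100 and np.hypot(*(c-S))<.008 and abs(ang-16)<8: pick(c,np.radians(ang),.024)
```

```text
grip 0.0526 42.7
lifted 0.0527
placed hit True z err 0.0008
t 20.725
spacer 0.15435363417915318 -0.00014078921108145654 [0.02066736 0.05403858] 84.94239044189453 2025
long 0.0987361976126569 -0.0001706427231175095 [0.09213266 0.05282335] 84.78553771972656 4562
[0.45694315 0.34632254] [0.03952344 0.05083373] 15.657382011413574 1871
15.657382011413574 22.25
grip 0.0002 0.1
lifted -0.0001
```

The short piece was missed; I'll look at why.

Run:
```python
from h import *
s=r.read_state();print(s["eef_pos"],s["eef_rot"],s["contact_force"],s["grip_width"])
S=np.array([.457,.346])
print(look(S,.07,.042,"w_short"))
im,_=optics.get_image("scene");cv2.imwrite("pics/sc1.png",im[:,:,::-1])
```

```text
[0.45633026 0.34594852 0.14899428] [ 6.04188875e-01  7.96840665e-01 -8.08927779e-04 -3.20273904e-04] [-0.05814067 -0.60994718 -0.62270802] -0.00013393166774258679
((array([0.46000656, 0.34761849]), array([0.0401    , 0.05031014]), 15.797076225280762), 2086)
```

View pics/w_short.png

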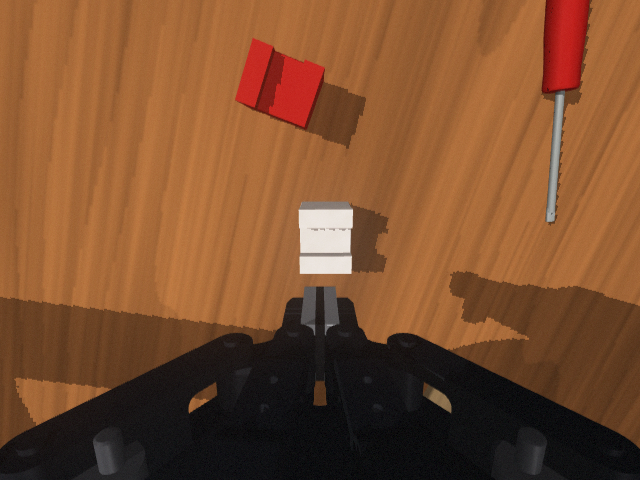

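View pics/sc1.png

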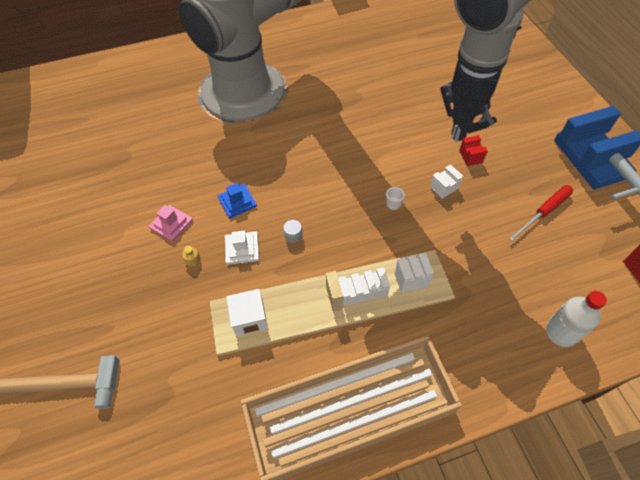

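The short piece shifted only 3 mm, so I'll retry and log each step, with a picture before closing.

Run:
```python
from h import *
xy=np.array([.4585,.347]);a=np.radians(15.7);g=.022
def st(n):s=r.read_state();print(n,s["eef_pos"].round(4) if hasattr(s["eef_pos"],"round") else s["eef_pos"],round(s["grip_width"],4),round(s["grip_force"],1),np.round(s["contact_force"],1),s["time_s"])
command_gripper(.085);st("open")
(c,wh,an),n=look(xy,.05,.042);print(c,wh,an,n)
r.move_straight(tcp(c,g+.05),q(a),speed=.2);st("above")
r.move_straight(tcp(c,g),speed=.08,max_force=10);st("down")
im,_=optics.get_image("wrist");cv2.imwrite("pics/w_dn.png",im[:,:,::-1])
command_gripper(.045);st("45")
command_gripper(.030,40);st("30")
```

```text
open [0.4569 0.3463 0.15  ] 0.0851 0.0 [-1.  -0.   0.8] 25.9667
[0.4600549  0.34751445] [0.04002364 0.05066703] 15.604985237121582 2070
above [0.4603 0.3477 0.0784] 0.0847 0.0 [ 0.4 -0.   0.1] 26.525
down [0.4603 0.3477 0.0283] 0.0849 0.0 [-0.7  0.2  0.7] 27.3
45 [0.4601 0.3476 0.0281] 0.0453 0.0 [-0.   0.6  0.4] 27.825
30 [0.46   0.3475 0.028 ] 0.0301 0.1 [ 0.7 -0.1  0.1] 28.125
```

View pics/w_dn.png

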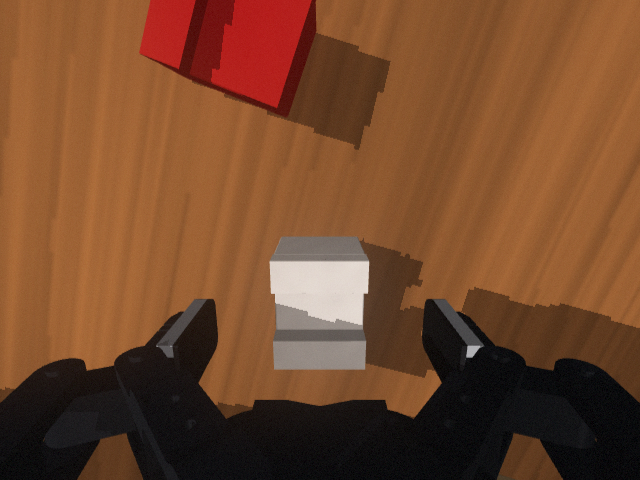

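Run:
```python
from h import *
im,_=optics.get_image("wrist");cv2.imwrite("pics/w_cl.png",im[:,:,::-1])
s=r.read_state();print(s["eef_pos"],s["grip_width"],s["grip_force"])
```

```text
[0.46003579 0.34752264 0.02797584] 0.029926705668751604 0.08068238385021687
```

View pics/w_cl.png

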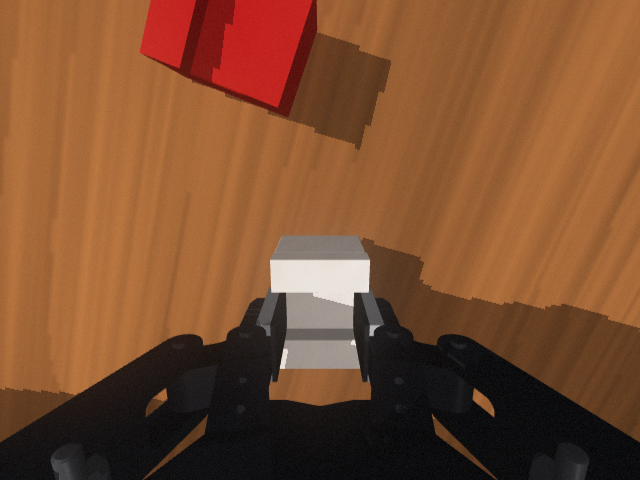

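The picture shows the pads apparently overlapping the piece (columns 285–360 inside its 272–368) with no grip force. I'll test contact with a gentle sideways nudge.

Run:
```python
from h import *
a=np.radians(15.6);ax=np.array([np.cos(a),np.sin(a)]);c0=np.array([.4601,.3475]);g=.022
def st(n):
    s=r.read_state();print(n,np.round(s["eef_pos"],4),round(s["grip_width"],4),round(s["grip_force"],1),np.round(s["contact_force"],1))
command_gripper(.060);st("open60")
r.hold(.3);print(look(c0,.05,.042))
hit=r.move_straight(tcp(c0+.016*ax,g),speed=.04,max_force=8);st(f"push {hit}")
r.hold(.3);print(look(c0,.05,.042))
r.move_straight(tcp(c0+.004*ax,g),speed=.06)
command_gripper(0,60);st("closed");r.hold(.3);st("closed");print(look(c0,.05,.042))
```

```text
open60 [0.4601 0.3475 0.028 ] 0.0598 0.0 [-0.3 -0.1 -0.5]
((array([0.45632792, 0.34983921]), array([0.06366704, 0.06977476]), 67.8161849975586), 8073)
push False [0.4756 0.3518 0.0279] 0.0599 0.1 [-0.6  1.  -0.8]
((array([0.46988493, 0.35088983]), array([0.07685012, 0.05129008]), 15.856719017028809), 7618)
closed [0.4643 0.3487 0.0284] -0.0001 2.6 [-0.  -0.6  4.5]
closed [0.4643 0.3487 0.0284] 0.0 2.7 [-0.5 -1.1  4.7]
((array([0.45796934, 0.35456115]), array([0.040222  , 0.03773637]), 15.947134971618652), 4303)
```

Run:
```python
from h import *
im,_=optics.get_image("wrist");cv2.imwrite("pics/w_c2.png",im[:,:,::-1])
s=r.read_state();p=np.array(s["eef_pos"]);print(s["contact_force"])
r.move_straight(p+[0,0,.12],speed=.15);r.hold(.3)
print(look(np.array([.46,.3475]),.06,.042))
for n in("scene","side"):
    im,de=optics.get_image(n);W,C,_=cloud(im,de,optics.camera_model(n));k=(C.min(1)>90)&(np.ptp(C.astype(int),axis=1)<40);N=near(W[k],[.46,.347],.06);T=N[(N[:,2]>.012)&(N[:,2]<.06)];print(n,rect(T),len(T),T[:,2].max())
s=r.read_state();print(s["time_s"],s["grip_width"],s["contact_force"])
```

```text
[-0.90100642  0.28154012  5.2069969 ]
((array([0.45971218, 0.34771273]), array([0.0401195 , 0.05054073]), 15.505297660827637), 2139)
scene (array([0.46075106, 0.34707287]), array([0.04223467, 0.05303464]), 15.77645492553711) 564 0.04618764726042227
side (array([0.45987707, 0.34304923]), array([0.04362047, 0.05464219]), 15.104646682739258) 316 0.049252246799754075
32.5667 -4.395632147013016e-05 [-0.2651751  -0.80059993  0.24163278]
```

View pics/w_c2.png

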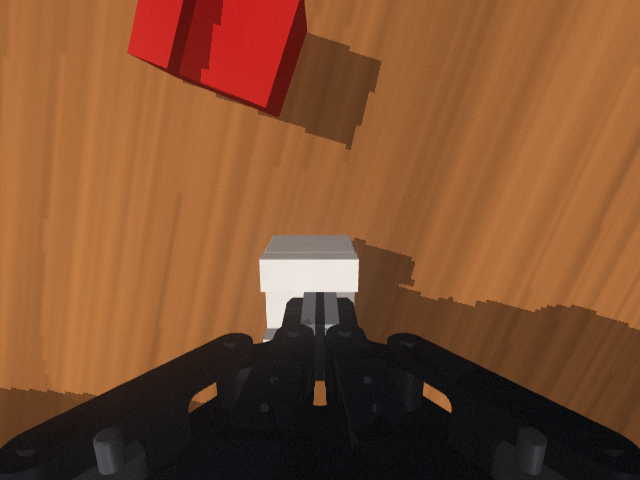

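Run:
```python
from h import *
s=r.read_state();im,de=optics.get_image("wrist");m=optics.camera_model("wrist")
T=m["tool_from_camera"];K=m["K"]
for v in range(270,400,10):
    u=308;z=de[v,u];p=np.array([(u-K[0][2])/K[0][0]*z,(v-K[1][2])/K[1][1]*z,z]);print(v,round(float(z),3),(T[:3,:3]@p+T[:3,3]).round(3))
print(s["eef_pos"],s["joint_positions"])
```

```text
270 0.268 [-0.022 -0.009  0.107]
280 0.313 [-0.046 -0.011  0.148]
290 0.145 [ 0.011 -0.005 -0.01 ]
300 0.136 [ 0.011 -0.005 -0.021]
310 0.126 [ 0.012 -0.004 -0.03 ]
320 0.119 [ 0.012 -0.004 -0.037]
330 0.112 [ 0.012 -0.004 -0.045]
340 0.105 [ 0.013 -0.004 -0.052]
350 0.099 [ 0.013 -0.003 -0.058]
360 0.097 [ 0.011 -0.003 -0.06 ]
370 0.098 [ 0.008 -0.003 -0.06 ]
380 0.109 [-0.002 -0.004 -0.052]
390 0.11 [-0.005 -0.004 -0.051]
[0.46423962 0.34871244 0.14813637] [ 5.12275559e-01  5.13715641e-01  1.48068965e+00 -1.34977713e-05
  1.14755762e+00  2.38226738e-01]
```

Cause found. Depth shows the shut fingertips at about tool z = −0.005, not +0.025, so the fingers were over the gap between the two teeth. The other pieces were simply held high up. I'll grip the short piece about 20 mm lower.

Run:
```python
from h import *
c=np.array([.460,.3475]);g=.002
command_gripper(.085)
r.move_straight(tcp(c,.06),q(np.radians(15.6)),speed=.2)
hit=r.move_straight(tcp(c,g),speed=.06,max_force=8);print(hit,r.read_state()["eef_pos"])
if not hit:
    pick(c,np.radians(15.6),g) if False else None
    command_gripper(0,40);s=r.read_state();print(s["grip_width"],s["grip_force"])
    if s["grip_width"]>.03:
        r.move_straight(tcp(c,g+.14),speed=.2)
        xy=TW+.191*U
        place(xy,PSI,g,up=.15)
        r.hold(.3)
        for n,x,rd,z in(("long",.0975,.047,.0545),("spacer",.1545,.03,.0725),("short",.191,.04,.0545)):
            (c,wh,a),k=look(TW+x*U,rd,z,"w_end" if n=="short" else None);d=c-TW;print(n,d@U,d@[-U[1],U[0]],wh,a,k)
```

```text
False [0.46026263 0.34769217 0.00837657]
0.03940300379232573 41.84874610975385
placed hit True z err 0.0004
t 40.3833
long 0.09818253418029302 -0.00015137804310574876 [0.09247962 0.04007873] 84.70328521728516 4925
spacer 0.15403259844796588 -9.359324740971294e-05 [0.01959608 0.05402169] 84.82593536376953 2219
short 0.1916610845888144 -0.00027408586017996066 [0.04881605 0.03972509] 84.58999633789062 1837
```

The row measures well. Now the roof, re-measuring the gatehouse from above first.

Run:
```python
from h import *
r.reach(tcp(GT,.22),q(PSI));r.hold(.3)
(gc,wh,ga),n=look(GT,.06,.062);print("gate",gc,wh,ga,n)
R=np.array([.464,-.118]);g=.017
r.reach(tcp(R,.16),q(np.radians(-11)));command_gripper(.06);r.hold(.3)
(c,wh,a),n=look(R,.03,.048);a=(a+45)%90-45;print(c,wh,a,n)
if np.hypot(*(c-R))<.008 and np.hypot(*(gc-GT))<.008:
    r.move_straight(tcp(c,.06),q(np.radians(a)),speed=.2)
    hit=r.move_straight(tcp(c,g),speed=.06,max_force=8)
    command_gripper(0,40);s=r.read_state();print(hit,s["grip_width"],s["grip_force"])
    if s["grip_width"]>.02:
        r.move_straight(tcp(c,g+.15),speed=.2)
        place(gc,PSI,g,base=.062,open_=.06,up=.13);r.hold(.4)
        (c,wh,a),k=look(gc,.05,.110,"w_roof");print("roof",c-gc,wh,a,k)
        (c,wh,a),k=look(gc,.055,.072);print("eaves",c-gc,wh,a,k)
        im,_=optics.get_image("scene");cv2.imwrite("pics/end.png",im[:,:,::-1])
```

```text
gate [ 0.62279463 -0.14012787] [0.06050815 0.05999102] 84.77056884765625 4310
[ 0.46347067 -0.11669078] [0.02662382 0.02533665] -11.655616760253906 1103
False 0.02527889235293796 41.159403920173645
placed hit True z err 0.0005
t 49.075
roof [-0.00028735  0.00021027] [0.02640502 0.02558938] 84.59251403808594 1200
eaves [-0.00012898  0.00017011] [0.06598991 0.06602069] 84.908935546875 3037
```

View pics/end.png

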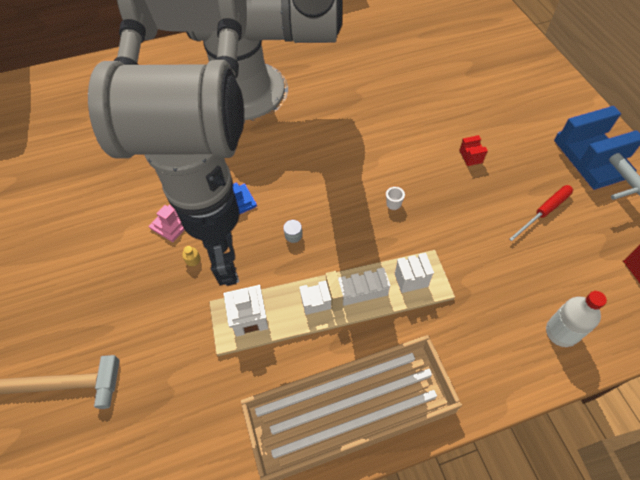

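The final view shows the row of tower (414,270), long piece (362,285), spacer (335,288) and short piece (315,296), with the roof on the gatehouse (245,308). The tin, weight and cup are at the same pixels as before.

```bash
python3 -c "
from workcell import r
print(r.finish_job())"
```

```text
the job is handed in; nothing more can be done
None
```

The job is handed in at about 50 s of the 128 s allowed: by my last measurements the wall row and the roof sit within tolerance, and the bystanders look unmoved, but no verdict came back.

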